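# Third hand at the mould-board jig

### The job

Slide the wooden sled along its rail until it clicks in at the station with the sprung metal stop plate. Then push the L-shaped mould board that stands on the sled, keeping it flat on the sled, squarely against the plate until the plate has sunk about half its travel, never so hard that it bottoms out, and push only on the board, not on the plate. Finish while still holding that steady push, so that a student can screw the board on; leave the jar, the coasters and the pot alone.

Things in the scene. Friction and masses are not known exactly. Their poses are not given: they have to be found in the camera images.
- jig: plywood base board fixed to the table, 280 (x) x 580 (y) x 12 mm thick, with a low aluminium rail along its y axis. Origin at table height (z = 0), on the rail's line, midway along it; the board spans x -120 to +160 mm. x points away from the robot towards the stop side, y along the rail. Position and yaw differ from run to run; sled, station and board share its directions
- sled (a joint): travel of the sled along the rail in m: 0 at the start, growing towards the jig's +y, at most 0.25. About 1 N of rail friction. It takes about 6 to 8 N to click over the detent roller in or out; let go within about 5 mm of the station, the roller centres the sled and keeps it in place
- sled_mid (a point): point on the sled's top surface (36 mm above the table) at the middle of its lane. The sled spans x -100 to +75 mm and y -125 to +75 mm from here. Its lane is 120 mm wide between two plywood walls 14 mm high (10 mm thick, x -100 to +40 mm), open at both x ends. The sled is at the station when this point has the same jig y as the station's origin. It starts at jig y = -140 mm
- sled_post (a point): centre of the top of the sled's square wooden post, 24 x 24 mm, 55 mm tall from the sled's top (post top 91 mm above the table), at sled_mid x -20, y -105 mm; its faces are parallel to the jig's axes. A handle to grip from above or push on
- station: fixed station block with the sprung stop, on the jig's far side, 100 to 200 mm farther in +y than sled_mid's start. Axes parallel to the jig's. Its origin lies on the rail's line, 12 mm above the table; the plywood block itself is at x +100 to +140 mm, y +-55 mm, its top 78 mm above the table. The detent roller lies under the plate at y = 0
- stop_face (a point): centre of the front face of the aluminium stop plate, at the station's x +60 mm, y 0 when out; moves with the plate. The face looks to -x, is 90 mm wide (y) and 43 mm high (42 to 85 mm above the table)
- stop (a joint): how far the plate is pushed in, m: 0 = fully out, 0.024 = bottomed out; it moves along the jig's +x. Spring: 2 N to start it, then 0.5 N per mm, so 8 N half way in (0.012)
- board: loose mould board, about 0.25 kg, standing in the sled's lane, clear of the stop plate. White upright panel 12 mm thick (x), 110 mm wide (y), 70 mm tall, on the front of a wooden foot 12 mm thick that reaches back from it. Origin: underside, 36 mm behind the panel's front face, mid-width. x points towards the stop (front face at x +36 mm, foot back to x -36 mm). At the start its underside is on the sled's top, its yaw within 0.05 rad of the jig's
- board_rib (a point): middle of the top of the board's wooden rib, which stands on the foot behind the panel: 20 mm thick (y), 54 mm long (x: 27 mm either way of this point), its top 55 mm above the board's underside, 43 mm above the foot. Can be gripped across from above, or pushed on its back end
- glaze_jar: closed glaze jar, 72 mm diameter, 120 mm tall, on the table; origin at the centre of its underside; bystander
- coasters: stack of round coasters, 92 mm diameter, 38 mm tall, on the table; origin at the centre of its underside; bystander
- pinch_pot: grey clay bowl, 100 mm diameter, 55 mm tall, on the table; origin at the centre of its underside; bystander
There are look-alikes about, which are no part of the job. What is shaped like the board but orange is not meant.

How it is judged:
On the way:
1. the sled is clicked in at the station, the board not yet pressed on the stop plate (y of sled_mid in the frame of station between -0.004 and 0.004 m and contact force between board and stop below 1 N), for 0.3 s.
At the end, for the whole second after the job is handed in: Sled within 4 mm of the station; robot still pushing the board (over 2 N), not the plate; board presses the plate with 5 to 11 N, plate in 5 to 19 mm, at rest; board square and upright within 0.06 rad, centred within 10 mm, on the sled within 6 mm (y of sled_mid in the frame of station between -0.004 and 0.004 m and contact force between board and stop between 5 and 11 N and value of joint stop between 0.005 and 0.019 m and contact force between any of the fingers, the arm and board above 2 N and contact force between each of the fingers, the arm and stop below 0.5 N and angle between the x axis of board and the x axis of station, either way round below 0.06 rad and angle between board's own z axis and vertical below 0.06 rad and y of board in the frame of station between -0.01 and 0.01 m and z of board in the frame of sled_mid between -0.004 and 0.006 m and velocity of joint stop between -0.01 and 0.01 m/s and linear speed of board below 0.01 m/s); the arm keeps its last pose, push and grip.
It fails at once if the stop plate bottomed out (value of joint stop above 0.0235 m).
It fails at once if the board was tipped (angle between board's own z axis and vertical above 0.35 rad).
It fails at once if the robot pushed on the stop plate (contact force between any of the fingers, the arm and stop above 3 N).
It fails at once if the jar, the coasters or the pot was disturbed (distance of any of glaze_jar, coasters, pinch_pot from where it was at the start of the episode above 0.03 m).
It also fails if it takes over 48 s, if anything falls off the work surface, if the arm or the gripper's body presses on something with over 40 N, if the wrist force passes 120 N, or if a joint passes its speed limit or range.

### The arm

A 6-joint arm with a two-finger parallel gripper is mounted at the origin on the work surface. World frame = base frame: x ahead of the robot, y to its left, z up, the work surface at z = 0. Lengths are in m, angles in rad, forces in N, time in s.
With the tool pointing down it reaches from about 0.35 to 0.975 m from the base axis. Payload 7.1 kg.
Tool frame: the origin (TCP) lies midway between the tips of the shut fingers; the grasp point (between the pads) lies 19 mm behind it; z points along the fingers, y is the line along which they close (so a half turn about z gives the same grasp; the last joint's range is limited). The gripper opens to 88 mm and grips with 3 to 60 N. Pads are 20 mm wide; open, the fingers measure 115 mm over their backs; the gripper's body (75 mm by 178 mm) begins 61 mm behind the grasp point.
Start: joints at [1.207, 0.423, 1.63, -0, 1.089, -0.019], TCP at [0.211, 0.588, 0.223] pointing down, gripper open.
Joint ranges: [-3, 3], [-0.9, 2.11], [0.09, 2.58], [-1.31, 4.45], [0.11, 2.69], [-2.54, 2.54]. Speed limits (rad/s): [2.39, 2.39, 3.01, 3.14, 3.14, 3.14].

### API

Orientations are given as a unit quaternion [w, x, y, z].
In Python, from station import move_pose, movel, movej, command_gripper, wait, inverse_kinematics, read_camera, camera_info, MotionError, job_done, get_time, get_joint_pos, get_qvel, get_effort, get_tcp_pos, get_ee_rot, get_ft_force, get_ft_torque, get_grip_width, get_finger_force gives the robot as it stands. Calls block until the motion is done:
- move_pose(position, orientation): joint-space move of the TCP to a pose.
- movel(position, frame=None, v=0.15, until_force=None): straight line of the TCP; frame=None keeps the orientation; v is the mean speed in m/s. With until_force (N) it stops when the force on the tool has changed by that much, and returns True; else False.
- movej(angles): joint-space move.
- command_gripper(opening): opening from 0.0 (shut) to 1.0 (fully open); the grip force is fixed at half the most; returns when the fingers have stopped.
- wait(seconds).
- inverse_kinematics(position, orientation): joint angles nearest the present ones, or None.
- read_camera(name): name is "scene" or "top"; returns the picture (400x640x3 uint8, red, green, blue); there is no depth.
- camera_info(name): a dict with "intrinsics" (3x3 intrinsics, pixels), "dist" ([k1, k2, p1, p2, k3] as OpenCV has them; the pictures are not rectified), "T" (4x4, takes a point from camera to world coordinates). Camera axes: x right, y up, looking along -z (the intrinsics and any distortion apply to the point x, -y, -z); pixel columns grow to the right and rows downward; lengths in m; the calibration is good to about 2 mm. A picture is of the moment at which its call begins. camera_info takes no time and is no camera call.
A pose or a line that the arm cannot do raises MotionError and nothing moves.
- job_done(): hands the job in; it is judged then, once.
Readings, each from a call of its own:
- get_time(): time.
- get_joint_pos(): joint angles.
- get_qvel(): joint speeds.
- get_effort(): joint torques, N m.
- get_tcp_pos(): TCP position.
- get_ee_rot(): TCP orientation.
- get_ft_force(): force on the tool from outside, world axes, zero at the start.
- get_ft_torque(): the same for the moment, N m.
- get_grip_width(): opening from 0.0 (shut) to 1.0 (fully open).
- get_finger_force(): force on a finger pad.
Only numpy, scipy, OpenCV 4.12 (cv2) and the standard library are available. Lean on these libraries where they do the work, as an engineer would, in place of code of your own. Each camera call takes 0.05 s, during which the arm holds its last target. There are 200 camera calls.

## Working session

There is one attempt and no reset: what is moved stays moved. The work goes in short steps, each a Python script; the robot and the scene stay as the last script left them, time stands still between calls to the robot, and variables do not carry over. Pictures are saved under pics/ and viewed, at most 10 in all, crops included, and the job is handed in when it is done.

```bash
mkdir -p pics; ls
python3 - <<'E'
from station import *
import cv2,numpy as np
np.set_printoptions(precision=4,suppress=True)
for n in ("scene","top"):
    cv2.imwrite(f"pics/{n}0.png",read_camera(n)[:,:,::-1]); i=camera_info(n); print(n,i["intrinsics"],i["dist"],i["T"])
print(get_time(),get_ee_rot())
E
```

```text
pics
scene [[415.5301   0.     312.099 ]
 [  0.     415.5301 202.3737]
 [  0.       0.       1.    ]] [0.0305 0.     0.     0.     0.    ] [[ 0.2251 -0.8409  0.4921  1.1459]
 [ 0.9743  0.188  -0.1245 -0.1671]
 [ 0.0121  0.5074  0.8616  1.2876]
 [ 0.      0.      0.      1.    ]]
top [[389.3776   0.     318.3083]
 [  0.     389.3776 196.3439]
 [  0.       0.       1.    ]] [-0.0054  0.      0.      0.      0.    ] [[ 0.0019  0.9983 -0.0575  0.3701]
 [-1.      0.0015 -0.0062 -0.0202]
 [-0.0061  0.0575  0.9983  1.3382]
 [ 0.      0.      0.      1.    ]]
0.1 [-0.0001  0.1716  0.9852 -0.0006]
```

View pics/scene0.png

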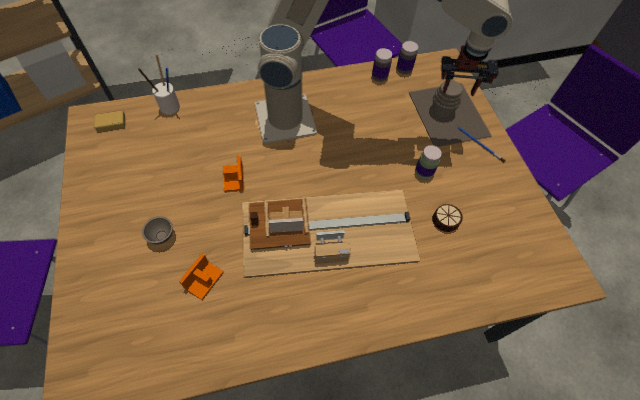

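View pics/top0.png

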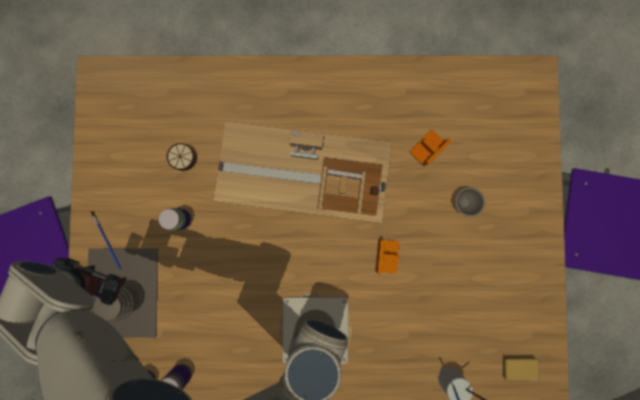

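The jig is at about (305,170) in the top picture, with the sled at (350,187), the post at (375,189) and the station at (306,146). The white board with its wooden rib stands on the sled at (345,178). The look-alikes are two orange L-pieces at top (430,147) and (389,255). Only the white board on the sled fits. I'll enlarge it to confirm.

Run:
```python
import cv2,numpy as np
t=cv2.imread("pics/top0.png")[115:230,205:400]; s=cv2.imread("pics/scene0.png")[185:280,235:425]
cv2.imwrite("pics/crop_t.png",cv2.resize(t,None,fx=4,fy=4,interpolation=cv2.INTER_CUBIC))
cv2.imwrite("pics/crop_s.png",cv2.resize(s,None,fx=4,fy=4,interpolation=cv2.INTER_CUBIC))
```

```text
(no output)
```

View pics/crop_t.png

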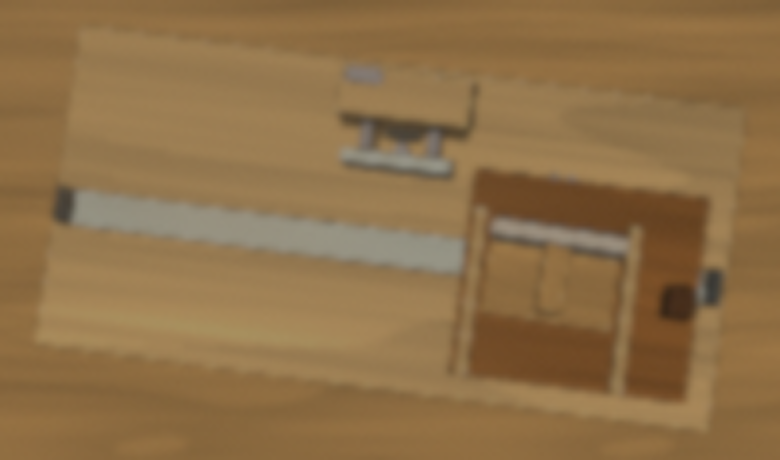

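View pics/crop_s.png

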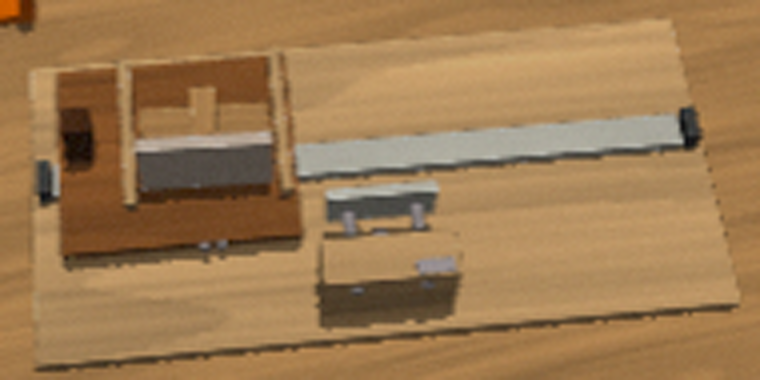

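The crops confirm it: the panel's white top edge runs from top-crop (493,222) to (637,240), with its rib at (548,280), in the sled's lane. The post is at (678,300) and the plate at (342,160)–(450,173). Next I'll fit the poses from both cameras.

```bash
cat > fit.py <<'E'
from station import camera_info
import cv2,numpy as np
from scipy.optimize import least_squares
def project(n,P):
    i=camera_info(n); T=np.linalg.inv(np.array(i["T"])); P=np.atleast_2d(P)@T[:3,:3].T+T[:3,3]
    P=P*[1,-1,-1]
    return cv2.projectPoints(P,np.zeros(3),np.zeros(3),np.array(i["intrinsics"]),np.array(i["dist"]))[0][:,0]
def rot(p,a): c,s=np.cos(a),np.sin(a); return np.array([c*p[0]-s*p[1],s*p[0]+c*p[1]])
E
python3 - <<'E'
from fit import *
np.set_printoptions(precision=4,suppress=True)
off={"top":(205,115),"scene":(235,185)}
# cam, body, local xyz(mm), crop px
J=[("top",'j',(160,290,12),(80,28)),("top",'j',(160,-290,12),(743,108)),("top",'j',(-120,-290,12),(707,430)),("top",'j',(-120,290,12),(37,345)),
("scene",'j',(-120,-290,12),(30,70)),("scene",'j',(-120,290,12),(670,20)),("scene",'j',(160,290,12),(738,302)),("scene",'j',(160,-290,12),(36,364)),
("scene",'j',(75,-265,36),(62,255)),("scene",'j',(75,-65,36),(300,238)),("top",'j',(75,-65,36),(475,170)),("top",'j',(75,-265,36),(710,197)),("top",'j',(-100,-265,36),(688,402)),
("scene",'s',(60,-45,85),(327,187)),("scene",'s',(60,45,85),(437,183)),("top",'s',(60,45,85),(342,163)),("top",'s',(60,-45,85),(448,176)),
("top",'s',(100,55,78),(340,114)),("top",'s',(100,-55,78),(468,130)),
("top",'b',(36,55,70),(493,220)),("top",'b',(36,-55,70),(630,238)),("scene",'b',(24,-55,70),(137,140)),("scene",'b',(24,55,70),(270,132)),("scene",'b',(36,55,70),(271,144)),("scene",'b',(36,-55,70),(137,153)),("top",'b',(-30,0,55),(550,312))]
def res(q):
    r=[]
    for c,b,p,px in J:
        p=np.array(p)/1e3; xy=p[:2]; z=p[2]
        if b=='s': xy=xy+[0,q[3]]
        if b=='b': xy=rot(xy,q[6])+q[4:6]; z+=.036
        w=rot(xy,q[2])+q[:2]
        r.append(project(c,[*w,z])[0]-(np.array(px)/4+off[c]))
    return np.ravel(r)
f=least_squares(res,[.55,.05,-.1,0,0,-.14,0],loss='soft_l1')
print(f.x); print(res(f.x).reshape(-1,2).round(1).tolist())
q=f.x
for n,p in (("post",(-.02,-.245)),("rib",rot((-.003,0),q[6])+q[4:6]),("stop",(.06,q[3])),("post_end",(-.02,q[3]-.105))): print(n,rot(p,q[2])+q[:2])
print(np.sqrt(np.diag(np.linalg.inv(f.jac.T@f.jac)))*.5)
E
```

```text
[ 0.5132  0.0456 -0.1244 -0.0023 -0.01   -0.1395 -0.0054]
[[-0.7, -1.3], [0.4, -0.6], [-0.1, -0.1], [-1.4, -0.3], [-1.1, -1.2], [-1.0, -1.8], [-0.1, -0.9], [-1.2, -0.1], [-1.4, -0.8], [-0.1, -2.0], [-0.6, -1.0], [-0.3, -0.4], [-1.0, 0.1], [-1.8, -0.4], [-1.7, -1.8], [-0.7, -1.2], [0.3, -1.0], [-1.5, -1.0], [-0.1, -0.9], [-0.7, -1.2], [-0.7, -1.2], [-1.2, -0.4], [-0.4, -1.2], [-0.3, -0.9], [-1.1, -0.4], [-0.7, -1.1]]
post [ 0.463 -0.195]
rib [ 0.483  -0.0912]
stop [0.5725 0.0358]
post_end [ 0.4801 -0.0584]
[0.0006 0.0006 0.0024 0.0012 0.0012 0.0011 0.0178]
```

```bash
cat > h.py <<'E'
from station import *
import numpy as np
from fit import rot
O=np.array([.5132,.0456]); A=-.1244; SY=-.0023
Q=[0,np.cos(A/2),np.sin(A/2),0]
Q2=[0,np.cos((A+np.pi)/2),np.sin((A+np.pi)/2),0]
def W(x,y,z): return np.array([*(rot((x,y),A)+O),z])
def L(p): return np.array([*rot(np.array(p)[:2]-O,-A),p[2]])
def F(): return np.array([*rot(np.array(get_ft_force())[:2],-A),get_ft_force()[2]])
np.set_printoptions(precision=4,suppress=True)
E
python3 - <<'E'
from h import *
for q in (Q,Q2): print(inverse_kinematics(W(-.02,-.245,.2),q), inverse_kinematics(W(.04,0,.056),q))
command_gripper(0.55)
move_pose(W(-.02,-.245,.2),Q)
print(get_time(),L(get_tcp_pos()),get_ee_rot(),F())
movel(W(-.02,-.245,.062),v=.15,until_force=6)
print(get_time(),L(get_tcp_pos()),F())
E
```

```text
[-0.4224  0.2744  1.9163 -0.      0.9509  1.2728] [ 0.0519  0.5673  1.8777 -0.      0.6966  1.7471]
[-0.4224  0.2744  1.9163 -0.      0.9509 -1.8688] [ 0.0519  0.5673  1.8777 -0.      0.6966 -1.3945]
3.7667 [-0.0197 -0.2445  0.2   ] [-0.      0.9981 -0.0616  0.0001] [-0.098  -0.1029 -0.2913]
4.8333 [-0.0194 -0.2451  0.0626] [-0.1448 -0.1686  0.1864]
```

Run:
```python
from h import *
command_gripper(0.0)
print(get_time(),get_grip_width()*88,get_finger_force(),F(),L(get_tcp_pos()))
for y in (-.2,-.14,-.125,-.116,-.111,SY-.105):
    movel(W(-.02,y,.062),v=.08)
    print(get_time(),L(get_tcp_pos()),F(),get_grip_width())
wait(.3); print(F())
import cv2; im=read_camera("top"); im2=read_camera("scene")
c=lambda a:cv2.resize(a[:,:,::-1],None,fx=4,fy=4,interpolation=cv2.INTER_CUBIC)
cv2.imwrite("pics/b.png",cv2.vconcat([c(im2[190:270,235:425]),cv2.resize(c(im[125:190,245:400]),(760,319))]))
```

```text
5.3333 24.225294392955092 30.000851154327393 [-0.0145  1.4614  5.3145] [-0.0197 -0.245   0.0624]
6.0417 [-0.0196 -0.1997  0.0624] [-0.4119  0.5107  6.3654] 0.2716438672610024
6.9417 [-0.0195 -0.1398  0.0624] [-0.9353  0.64    5.2166] 0.27077803533700284
7.275 [-0.0194 -0.1246  0.0625] [0.2783 0.881  5.5758] 0.27002213035797273
7.5333 [-0.0195 -0.1161  0.0624] [-0.5881 -2.8772  6.2847] 0.2730902716804645
7.7833 [-0.0194 -0.1109  0.0624] [-1.1591 -0.5842  7.3681] 0.27036188049278087
8.0333 [-0.0194 -0.1068  0.0624] [-0.4721  3.7561  7.5279] 0.2724922900850693
[-0.0703  3.0631  6.7106]
```

View pics/b.png

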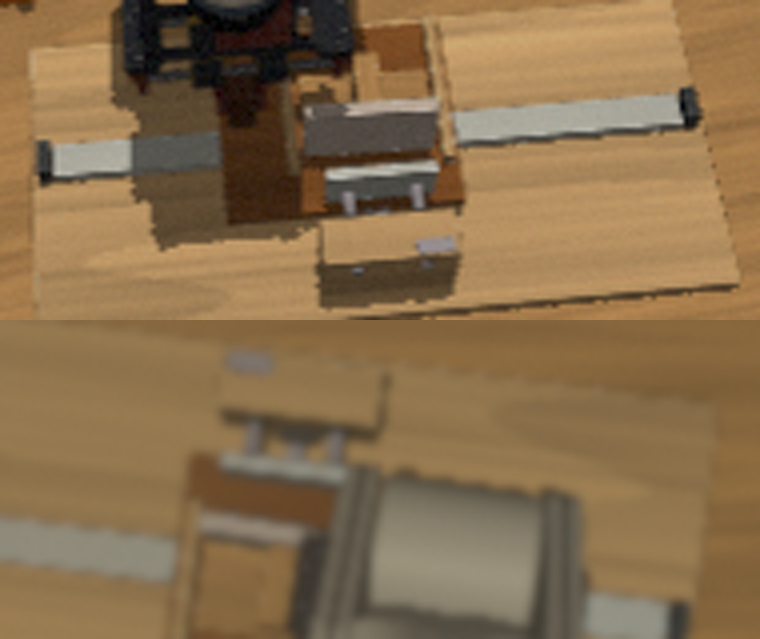

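The top panel shows the sled under the station and the board clear of the plate. The +3 N along the rail says the roller is pulling the sled on towards +y. I'll step forward in small moves until that force vanishes, then let go.

Run:
```python
from h import *
y=SY-.105
for k in range(5):
    y+=.0012; movel(W(-.02,y,.062),v=.02); wait(.1); f=F(); print(get_time(),L(get_tcp_pos()),f)
    if f[1]<1.2: break
command_gripper(0.55); wait(.2); print(F(),L(get_tcp_pos()))
movel(W(-.02,y,.18),v=.25)
move_pose(W(-.15,y-.12,.25),Q)
import cv2
for n in("top","scene"): cv2.imwrite(f"pics/{n}1.png",read_camera(n)[:,:,::-1])
t=cv2.imread("pics/top1.png")[115:215,215:365]; s=cv2.imread("pics/scene1.png")[190:270,270:420]
c=lambda a:cv2.resize(a,None,fx=5,fy=5,interpolation=cv2.INTER_CUBIC)
cv2.imwrite("pics/c.png",cv2.resize(cv2.vconcat([c(t),c(s)]),None,fx=.66,fy=.66,interpolation=cv2.INTER_AREA))
print(get_time())
```

```text
8.7833 [-0.0194 -0.1056  0.0624] [2.1068 4.8541 4.7897]
9.1333 [-0.0194 -0.1044  0.0624] [-0.3132  3.9492  5.6373]
9.4833 [-0.0194 -0.1037  0.0624] [-1.1507  0.5706  6.2187]
[-0.907  -0.0839  0.0045] [-0.02   -0.1037  0.062 ]
11.775
```

View pics/c.png

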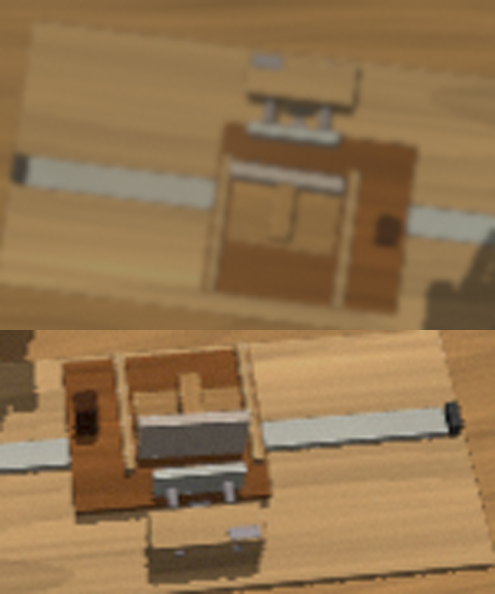

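The jig is seen clear of the arm. The sled lies under the plate with the board free, its panel at top-crop (232,165)–(345,183) and the plate at (247,137)–(338,145). I'll check the sled-to-station offset numerically and refit the board.

Run:
```python
from h import *
from fit import *
off={"top":(215,115),"scene":(270,190-100)}  # scene placed below top crop (100 rows)
J=[("top",'d',(75,75,36),(226,124)),("top",'d',(75,-125,36),(416,148)),("top",'d',(-100,-125,36),(398,313)),("scene",'d',(75,-125,36),(75,513)),("scene",'d',(75,75,36),(270,496)),("scene",'d',(-100,-125,36),(64,364)),
("top",'d',(-20,-105,91),(386,230)),("scene",'d',(-20,-105,91),(85,398)),
("scene",'s',(60,-45,85),(153,471)),("scene",'s',(60,45,85),(245,464)),("top",'s',(60,45,85),(247,135)),("top",'s',(60,-45,85),(338,146)),("top",'s',(100,55,78),(248,95)),("top",'s',(100,-55,78),(355,109)),
("top",'b',(36,55,70),(232,163)),("top",'b',(36,-55,70),(345,178)),("scene",'b',(24,-55,70),(137,420)),("scene",'b',(24,55,70),(249,412)),("scene",'b',(36,55,70),(249,422)),("scene",'b',(36,-55,70),(137,430)),("top",'b',(-30,0,55),(280,240)),
("top",'j',(160,290,12),(33,24)),("top",'j',(-10,290,12),(12,152)),("scene",'j',(160,290,12),(491,548))][:-2]
def res(q):
    r=[]
    for c,b,p,px in J:
        p=np.array(p)/1e3; xy=p[:2]; z=p[2]
        if b=='s': xy=xy+[0,q[0]]
        if b=='d': xy=xy+[0,q[1]]
        if b=='b': xy=rot(xy,q[4])+q[2:4]; z+=.036
        bias=q[5:7] if c=="top" else q[7:9]
        r.append(project(c,W(*xy,z))[0]+bias-((np.array(px)/3.3+.0)+off[c]))
    return np.r_[np.ravel(r),q[5:9]*.3]
f=least_squares(res,[0]*9,loss='soft_l1')
print("station,sled,bx,by,byaw",f.x); print(res(f.x)[:-4].reshape(-1,2).round(1).tolist())
```

```text
station,sled,bx,by,byaw [-0.0013  0.     -0.0098 -0.0016 -0.0127  0.7509  1.0977  0.8982  1.2919]
[[-0.7, -0.1], [0.5, -0.0], [-0.4, 1.5], [-0.1, -0.0], [0.8, -0.2], [-0.6, -0.2], [0.7, 0.8], [0.2, 1.1], [-0.2, -0.1], [-0.4, -0.4], [0.4, -0.3], [0.3, -0.2], [-1.2, -0.3], [-0.3, -0.3], [0.2, -0.0], [0.1, 0.2], [-0.0, -0.1], [-0.3, -0.1], [0.2, 0.1], [0.3, 0.1], [0.0, -0.1], [0.1, -0.5]]
```

Run:
```python
from h import *
move_pose(W(-.013,.0,.19),Q)
movel(W(-.013,.0,.115),v=.2)
movel(W(-.013,.0,.058),v=.1,until_force=6)
print(get_time(),L(get_tcp_pos()),F())
command_gripper(0.0); wait(.2)
print(get_grip_width()*88,get_finger_force(),F(),L(get_tcp_pos()))
movel(W(.010,.0,.058),v=.06); wait(.2); print(get_time(),L(get_tcp_pos()),F())
for x in np.arange(.013,.0251,.002):
    movel(W(x,.0,.058),v=.02); wait(.1); print(get_time(),L(get_tcp_pos())[:2],np.mean([F() for _ in range(5)],0))
```

```text
14.0667 [-0.0125  0.0001  0.0585] [ 0.6968 -0.2682 -0.1549]
19.711650215960116 29.899134635925293 [-1.3342  2.3184  6.1513] [-0.0128  0.0002  0.0583]
15.5583 [ 0.01   -0.0001  0.0579] [ 0.8914  0.6375 -0.6992]
15.9583 [ 0.0102 -0.0001] [-7.8305  1.316   9.3153]
16.3083 [ 0.0145 -0.    ] [-0.3127  0.0714 -1.7227]
16.6583 [ 0.0173 -0.    ] [-0.1624 -0.2724 -0.7777]
17.0083 [ 0.0193 -0.    ] [-0.115  -0.1607 -2.0803]
17.3583 [ 0.0211 -0.    ] [-0.2889  0.2552 -1.901 ]
17.7083 [0.023 0.   ] [ 0.0571  0.2075 -2.6451]
18.0583 [ 0.0245 -0.    ] [-1.5871  1.7016 -1.746 ]
```

The push met a brief snag at x≈0.010 (−7.8 N, +9 N up), and the tool now seems to carry the board's weight. I'll look before pushing on.

Run:
```python
from h import *
import cv2
print(get_time(),L(get_tcp_pos()),F(),get_ee_rot(),get_ft_torque(),get_grip_width()*88)
s=read_camera("scene")[190:270,270:420,::-1]; t=read_camera("top")[115:215,215:365,::-1]
c=lambda a:cv2.resize(a,None,fx=5,fy=5,interpolation=cv2.INTER_CUBIC)
cv2.imwrite("pics/d.png",cv2.resize(cv2.vconcat([c(t),c(s)]),None,fx=.66,fy=.66,interpolation=cv2.INTER_AREA))
```

```text
18.0583 [ 0.0245 -0.      0.0579] [-1.5871  1.7016 -1.746 ] [ 0.      0.9981 -0.0622 -0.0005] [ 0.0889  0.5617 -0.115 ] 19.53245329788105
```

View pics/d.png

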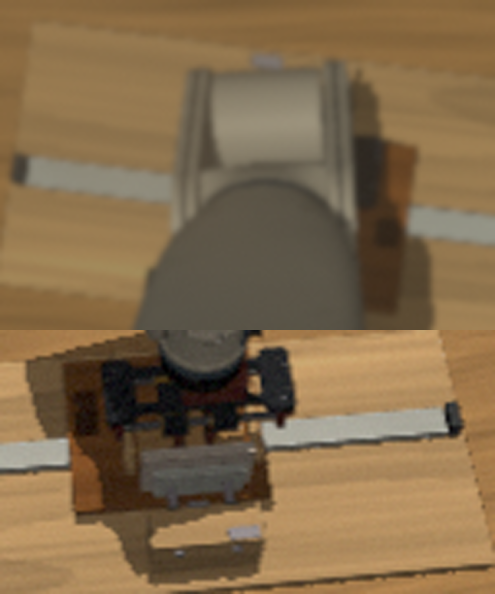

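Run:
```python
from h import *
def m(): 
    r=[]
    for _ in range(6): r.append(F()); wait(.03)
    return np.mean(r,0)
movel(W(.021,.0,.058),v=.03); print(m())
for k in range(1,9):
    movel(W(.021,.0,.058-.0007*k),v=.03); f=m(); print(get_time(),L(get_tcp_pos()),f,np.array(get_ft_torque()))
    if f[2]>1.5: break
```

```text
[ 0.2132 -0.0893 -2.0199]
19.0917 [0.0214 0.0001 0.0578] [-0.7377  0.2237  5.5387] [-0.0714  0.5777 -0.0171]
```

The board was already resting on the sled, since lowering the tool 0.2 mm met it at once. Now the push.

Run:
```python
from h import *
def m(): 
    r=[]
    for _ in range(6): r.append(F()); wait(.03)
    return np.mean(r,0)
movel(W(.021,.0,.058),v=.03); b=m(); print(b)
x=.0225
while x<.044:
    movel(W(x,.0,.058),v=.03); f=m(); print(get_time(),L(get_tcp_pos()),f)
    if f[0]-b[0]<-7.7: break
    x+=.002 if f[0]-b[0]>-6 else .001
    if get_time()>38: break
```

```text
[ 0.1796  0.0272 -1.4646]
19.9917 [0.0226 0.     0.0579] [ 0.2876  0.1616 -1.6272]
20.4417 [ 0.0241 -0.0001  0.0579] [-1.8863  0.1139 -2.0175]
20.8917 [ 0.0262 -0.      0.0579] [-2.9602  0.6997 -2.1713]
21.3417 [ 0.0283 -0.      0.0579] [-3.9097  0.6801 -2.6658]
21.7917 [ 0.0302 -0.      0.0579] [-4.6704  0.763  -2.7162]
22.2417 [ 0.032  -0.      0.0579] [-5.8055  0.7934 -1.8184]
22.6917 [ 0.0337 -0.      0.0579] [-6.8292  0.7561 -1.5766]
23.1417 [ 0.0345 -0.      0.0579] [-7.3428  1.3307 -0.3176]
23.5917 [ 0.0354 -0.      0.0579] [-8.0422  1.1592  0.2505]
```

Run:
```python
from h import *
import cv2
print(L(get_tcp_pos()),F(),get_ft_torque(),get_grip_width()*88)
s=read_camera("scene")[195:260,275:365,::-1]
cv2.imwrite("pics/e.png",cv2.resize(s,None,fx=8,fy=8,interpolation=cv2.INTER_CUBIC))
```

```text
[ 0.0354 -0.      0.0579] [-7.7756 -0.203  -0.7954] [ 0.3104  1.3253 -0.1325] 20.19757554935818
```

View pics/e.png

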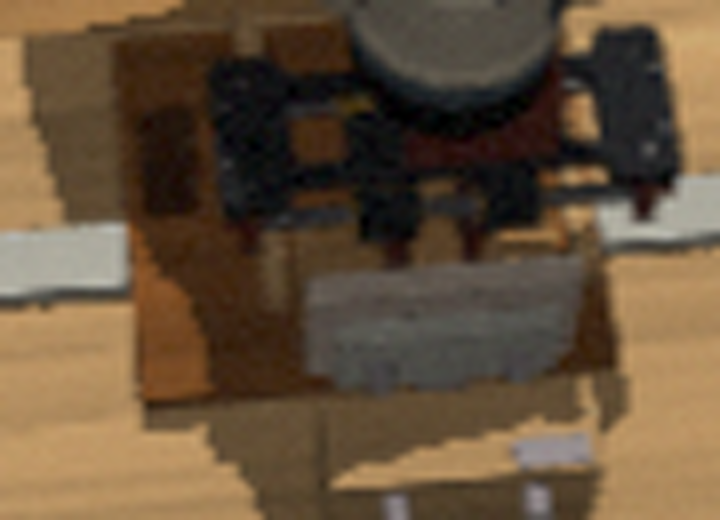

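The picture shows the panel (305–585, 265) parallel to the plate (335–575, 318) and to the sled's front edge, centred to within a few mm. The sled's front corners have not moved. The force is steady at about 8 N, so I'm handing it in.

Run:
```python
from h import *
print(job_done(), get_time())
```

```text
the job is handed in; nothing more can be done
the job is handed in; nothing more can be done
```

I handed the job in with the sled clicked in at the station and the gripped board pushed squarely on the stop plate, which is about 11 mm in at about 8 N; no verdict came back, and those figures are from the arm's force and position readings.

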